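# Refit the draw-out handle of a tool tote and lift the tote by it

## Task

The round wooden handle has been drawn out of the small tool tote and lies on the bench. Slide it endways through the holes in both end boards, one after the other, so that it sticks out well on both sides, then take the handle between the boards, lift the tote by it a hand's breadth (about 8 cm) off the bench, level and steady, and finish still holding it up there by the handle alone. Never tip the tote, keep the jar and the tape roll in it, and leave the other things on the bench where they are.

Things in the scene. Friction and masses are not known exactly. Their poses are not given: they have to be found in the camera images.
- tote: Open wooden tool tote, about 0.5 kg, loose on the bench. Origin: centre of its underside; y from end board to end board (line of the handle), x across. 180 mm long (y) over its end boards, 168 mm wide. End boards 15 mm thick, 150 mm apart inside, tapering above 80 mm to a round head 165 mm high; side boards only 66 mm high, floor 9 mm thick. One hole in each end board, 135 mm up, at x = 0.
- tote_axis (a point): Midway between the tote's two holes, on their common centre line, 135 mm above its underside; axes as the tote's. The space round this point is open, so a handle can be gripped here from above.
- tote_hole_pos (a point): Centre of the hole's mouth at the tote's +y end, 93 mm from tote_axis, on the outer face of a steel bush flange that stands 3 mm proud of the board. Bore 22 mm, 18 mm long; the outer mouth is coned from 30 to 22 mm in the first 6 mm, the inner mouth from 26 mm in 2 mm.
- tote_hole_neg (a point): The same for the hole at the tote's -y end, 93 mm from tote_axis.
- dowel: The handle: plain round wooden dowel, 18 mm in diameter, 250 mm long, 50 g, both ends alike with a 4 mm chamfer; lies on the bench and may roll when pushed. Origin at its middle on its centre line; x along its length, any roll. It has 2 mm play all round in the holes, no head or catch, and sticks out 35 mm beyond each end board when centred.
- dowel_end_a (a point): Centre of the dowel's end face at its +x end.
- dowel_end_b (a point): Centre of the dowel's end face at its -x end.
- wax_jar: Round lidded jar, 62 mm in diameter, 64 mm high, about 0.1 kg, standing loose in the tote. Origin: centre of its underside.
- masking_tape: Masking tape roll, 77 mm outer diameter, 25 mm high, about 0.09 kg, lying flat and loose in the tote. Origin: centre of its underside.
- chisel_loose: Wood chisel with wooden handle lying on the bench, 91 x 204 x 25 mm, bystander. Origin: centre of its underside.
- sanding_block: Dark sanding block, 90 x 83 x 46 mm, bystander. Origin: centre of its underside.

How it is judged:
By the outcome, as a careful person would: the job done as asked, in the order asked, and still so for the second after the job is handed in, while the arm keeps its last pose, push and grip.
It also fails if it takes over 69 s, if anything falls off the work surface, if the arm or the gripper's body presses on something with over 40 N, if the wrist force passes 120 N, or if a joint passes its speed limit or range.

## Robot

A 6-joint arm with a two-finger parallel gripper is mounted at the origin on a cart in front of the work surface, level with it; the furniture and walls round the work are solid. World frame = base frame: x ahead of the robot, y to its left, z up, the work surface at z = 0. Lengths are in mm, angles in degrees, forces in N, time in s.
With the tool pointing down it reaches from about 350 to 850 mm from the base axis. Payload 8.1 kg.
Tool frame: the origin (TCP) lies midway between the tips of the shut fingers; the grasp point (between the pads) lies 19 mm behind it; z points along the fingers, y is the line along which they close (so a half turn about z gives the same grasp; the last joint's range is limited). The gripper opens to 85 mm and grips with 20 to 120 N. Pads are 22 mm wide; open, the fingers measure 114 mm over their backs; the gripper's body (76 mm by 85 mm) begins 54 mm behind the grasp point. The pads swing forward as they close: fully open they stand 13 mm farther back than shut.
Start: joints at [63.117, 7.471, 85.268, -0, 87.261, -4.893], TCP at [224.647, 556.362, 231.292] pointing down, gripper open.
Joint ranges: [-169.43, 169.43], [-51.17, 129.36], [1.28, 143.12], [-76.62, 256.62], [0, 156.53], [-152.29, 152.29]. Speed limits (degrees/s): [136.94, 136.94, 159.86, 180, 180, 180].

## Interface

Orientations are given as [roll, pitch, yaw] about the fixed x, y, z axes, in that order (R = Rz(yaw) Ry(pitch) Rx(roll)).
In Python, from bench import r gives the robot as it stands.
- The arm moves only by the tool apply_moves, never from a script. Its argument "steps" is a list of rows, each a list of 7 numbers: the opening, from -1 (shut) to 1 (fully open), then the shift along the tool's x, y, z in mm, then the turn, a rotation vector about the tool's x, y, z in units of 5 degrees (1.0 is 5 degrees). A call has exactly 8 rows; each row shifts and turns the commanded pose from where the row before left it, along the tool's axes as they then stand; what a row does not reach is not made up. A row lasts 1/10 s, in which the tool goes at most 50 mm and 8.59 degrees, less where a joint would pass 70% of its speed; a pose out of reach is approached as far as the arm can. A call is refused whole if a number of a shift passes 50 or a number of a turn 1, either way. A call with a gripper value outside its range is refused whole. The fingers move at their own pace and stop on an object; "squeeze" is the grip in N (left out, the last holds). Time passes only in rows, so rows that do not move let the fingers close, or fill a call up. It gives the time, the measured TCP pose, the force, the opening and the grip force at its end, in the units of the state.
- r.sense(): the state, without advancing time (a new reading comes with each control period).
- r.snapshot(name): name is "scene" or "top"; returns a dict with "color" (400x640x3 uint8, blue, green, red), "depth" (400x640 float32, mm along the optical axis (not along the pixel's ray), 0 where there is no reading), "mtx" (3x3 intrinsics, pixels), "T" (4x4, takes a point from camera to world coordinates). Camera axes: x right, y down, z forward; pixel columns grow to the right and rows downward; lengths in mm; the calibration is good to about 2 mm. A picture is of the moment at which its call begins.
- r.hand_in(): hands the job in; it is judged then, once.
The state is a dict: "time": time; "joint_pos": joint angles; "qd": joint speeds; "joint_efforts": joint torques, N m; "tool_pos": TCP position; "tcp_rot": TCP orientation; "ft_force": force on the tool from outside, world axes, zero at the start; "wrist_torque": the same for the moment, N m; "finger_gap": finger opening in mm; "grip_force": force on a finger pad.
Only numpy, scipy, OpenCV 4.12 (cv2) and the standard library are available. Lean on these libraries where they do the work, as an engineer would, in place of code of your own. Each camera call takes 0.05 s, during which the arm holds its last target. There are 200 camera calls.

## Working session

There is one attempt and no reset: what is moved stays moved. The work goes in short steps, Python scripts to look and compute and a tool call to move; the robot and the scene stay as the last step left them, time stands still between calls to the robot, and variables do not carry over. Pictures are saved under pics/ and viewed, at most 10 in all, crops included, and the job is handed in when it is done.

Besides the shell and the picture viewer there is one more tool, called after ">>>" in YAML: its name, and indented under it one key for each argument. apply_moves: Moves the arm, as the interface text tells. Its arguments: {"type":"object","properties":{"steps":{"type":"array"},"squeeze":{"type":"number"}},"required":["steps"]}

```bash
mkdir -p pics; ls
python3 - <<'E'
from bench import r
import cv2,numpy as np
for n in("scene","top"):
    s=r.snapshot(n); cv2.imwrite(f"pics/{n}0.png",s["color"]); np.savez(f"{n}0.npz",**s); print(n,s["mtx"].round(1).tolist(),s["T"].round(3).tolist(), (s["depth"]>0).mean())
print(r.sense())
E
```

```text
pics
scene [[371.6, 0.0, 323.9], [0.0, 371.6, 191.2], [0.0, 0.0, 1.0]] [[0.666, -0.455, 0.591, 59.401], [-0.746, -0.415, 0.52, -470.64], [0.009, -0.788, -0.616, 666.593], [0.0, 0.0, 0.0, 1.0]] 0.995875
top [[379.3, 0.0, 319.0], [0.0, 379.3, 200.5], [0.0, 0.0, 1.0]] [[0.013, -0.997, 0.077, 515.826], [-1.0, -0.014, -0.016, -0.642], [0.017, -0.076, -0.997, 1016.473], [0.0, 0.0, 0.0, 1.0]] 0.99577734375
{'time': 0.1, 'joint_pos': array([ 6.31175625e+01,  7.51133348e+00,  8.53240946e+01,  1.39593220e-03,
        8.72597878e+01, -4.89468156e+00]), 'qd': array([-0.00813144, -0.05867619, -0.16936876,  0.06842273, -0.02459841,
       -0.08754646]), 'joint_efforts': array([ 1.10831974e-03, -5.70959508e+01, -5.01938260e+01, -2.72040315e-04,
        8.50483426e-03,  8.82612562e-05]), 'tool_pos': array([224.40935547, 555.924803  , 230.33344312]), 'tcp_rot': array([-1.79905250e+02, -9.51337992e-03,  1.58012168e+02]), 'ft_force': array([-1.26552628,  0.44499485, -0.61478228]), 'wrist_torque': array([ 0.002172  ,  0.01930686, -0.0270278 ]), 'grip_force': 0.0, 'finger_gap': 85.85066710748876}
```

View pics/top0.png

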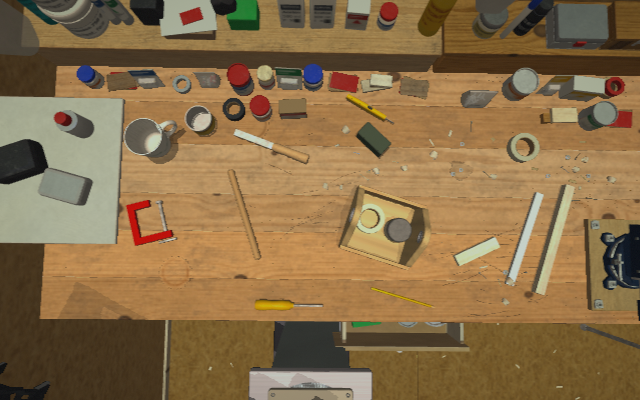

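View pics/scene0.png

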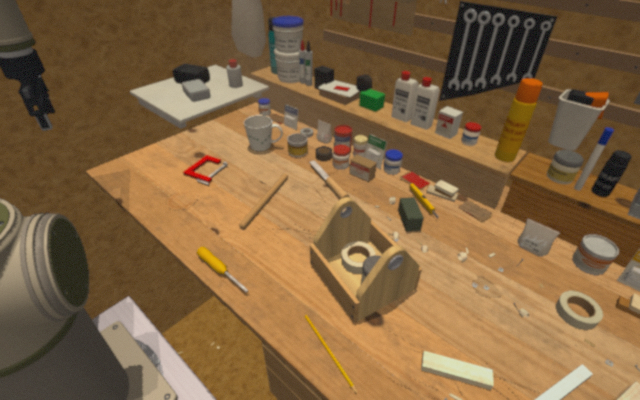

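The top view shows the dowel from (231,171) to (258,258) and the tote around (385,227), with its end boards at left (355,215) and right (418,238). In the scene view the tote is at (365,260), with the near bush at about (383,268).

```bash
cat > h.py <<'E'
import numpy as np,cv2
def cloud(s):
    K,T,d=s["mtx"],s["T"],s["depth"]; v,u=np.mgrid[:d.shape[0],:d.shape[1]]
    P=np.stack([(u-K[0,2])/K[0,0]*d,(v-K[1,2])/K[1,1]*d,d],-1)
    return P@T[:3,:3].T+T[:3,3]
def ray(s,u,v,z):
    d=s["T"][:3,:3]@np.linalg.inv(s["mtx"])@np.array([u,v,1.]); o=s["T"][:3,3]
    return o+d*(z-o[2])/d[2]
def proj(s,p):
    q=s["mtx"]@(s["T"][:3,:3].T@(np.asarray(p)-s["T"][:3,3])); return q[:2]/q[2]
E
python3 - <<'E'
from h import *
t=dict(np.load("top0.npz")); s=dict(np.load("scene0.npz"))
P=cloud(t); z=P[...,2]
print("bench z",np.percentile(z[180:250,270:330],[5,50,95]))
# dowel
c=t["color"].astype(int)
m=np.zeros(z.shape,bool); m[155:275,215:280]=True
m&=(z>6)&(z<30)
n,l,st,ce=cv2.connectedComponentsWithStats(m.astype(np.uint8)); k=1+st[1:,4].argmax(); print(st[k])
rect=cv2.minAreaRect(np.argwhere(l==k)[:,::-1].astype(np.float32)); print("dowel rect",rect)
b=cv2.boxPoints(rect); 
pts=np.argwhere(l==k)[:,::-1].astype(float); W=np.array([ray(t,u,v,11) for u,v in pts]); cc=W[:,:2].mean(0); U,S,V=np.linalg.svd(W[:,:2]-cc); p=(W[:,:2]-cc)@V[0]; q=(W[:,:2]-cc)@V[1]
print("dowel c",cc,"dir",V[0],"ext",p.min(),p.max(),q.min(),q.max(),"mid",cc+V[0]*(p.min()+p.max())/2)
for nm,S_ in(("top",t),("scene",s)):
    P=cloud(S_);f=P.reshape(-1,3); r=(abs(f[:,0]-520)<160)&(abs(f[:,1]+175)<160)&(f[:,2]>20)
    f=f[r]
    h=f[f[:,2]>135]; print(nm,len(h))
    _,lab,cen=cv2.kmeans(h[:,1:2].astype(np.float32),2,None,(3,50,.1),5,0)
    for i in(0,1):
        g=h[lab[:,0]==i]; print(i,len(g),g.mean(0).round(1),g.min(0).round(1),g.max(0).round(1))
        g=f[(f[:,2]>152)]
    rim=f[(f[:,2]>58)&(f[:,2]<76)]; print("rim",len(rim),cv2.minAreaRect(rim[:,:2].astype(np.float32)))
    al=f[(f[:,2]>30)]; print("all",len(al),cv2.minAreaRect(al[:,:2].astype(np.float32)),al[:,2].max())
cv2.imwrite("pics/crop.png",np.hstack([cv2.resize(t["color"][170:280,325:445],None,fx=3.3,fy=3.3,interpolation=2),cv2.resize(s["color"][190:325,300:430],(390,363),interpolation=2)]))
E
```

```text
bench z [-3.16387573 -0.01875719  3.11269341]
[227 169  34  91 635]
dowel rect ((243.19142150878906, 213.93955993652344), (94.25411224365234, 6.825644493103027), 72.47443389892578)
dowel c [554.64056303 183.42083004] dir [-0.94559089 -0.32535807] ext -126.23042640383895 123.91406322188679 -8.93177409991668 8.941407140724323 mid [555.73572899 183.79765377]
top 507
0 264 [ 500.8 -252.9  154.6] [ 464.9 -270.6  135.2] [ 539.  -238.3  168.9]
1 243 [548.5 -95.7 154.9] [ 513.6 -114.9  135.2] [585.9 -80.3 169.6]
rim 1116 ((525.435546875, -176.10403442382812), (179.87014770507812, 167.99774169921875), 72.88117980957031)
all 3085 ((525.7040405273438, -175.23220825195312), (183.78338623046875, 167.99774169921875), 72.88117980957031) 169.63888956584128
scene 698
0 297 [540.8 -99.6 151.2] [ 512.  -114.5  135. ] [578.4 -81.4 165.4]
1 401 [ 491.2 -256.4  151.8] [ 462.6 -272.3  135.1] [ 529.8 -239.7  166. ]
rim 1420 ((523.1832885742188, -176.93988037109375), (181.6106719970703, 169.29928588867188), 72.25752258300781)
all 6051 ((523.843017578125, -176.31253051757812), (187.15174865722656, 169.44789123535156), 72.8389663696289) 165.9561310750483
```

View pics/crop.png

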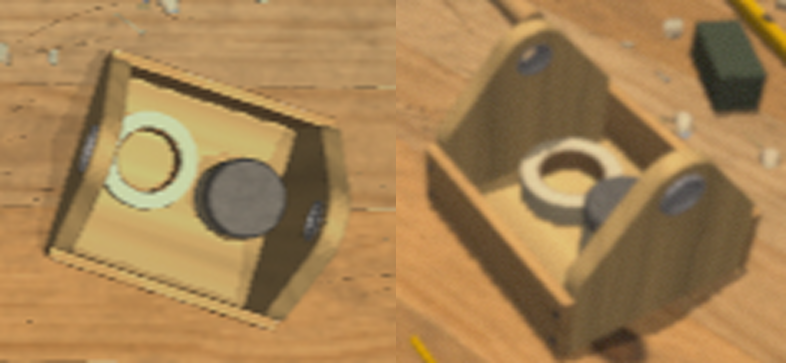

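The crop confirms both bushes (left half (88,150) and (315,215)), the jar and the tape. Sizes agree with the given ones: tote 180x168, axis at 72.8°, centre about (525,-175.5); dowel 250 mm long at 19.0°, middle (555.5,183.7). I'll grip its far end at (658.6,219.2).

>>> apply_moves:
  steps:
    - [1,-33,-9.4,0,0,0,0]
    - [1,-33,-9.4,0,0,0,0]
    - [1,-33,-9.4,0,0,0,0]
    - [1,-33,-9.4,0,0,0,0]
    - [1,-33,-9.4,0,0,0,0]
    - [1,-33,-9.4,0,0,0,0]
    - [1,-33,-9.4,0,0,0,0]
    - [1,-33,-9.4,0,0,0,0]
  squeeze: 70

```text
time: 0.9
tool_pos: [442.0, 386.6, 230.8]
tcp_rot: [-180.0, -0.0, 158.0]
ft_force: [0.8, 0.9, 0.5]
finger_gap: 85.3
grip_force: 0.0
```

>>> apply_moves:
  steps:
    - [1,-33,-9.4,0,0,0,0]
    - [1,-33,-9.4,0,0,0,0]
    - [1,-33,-9.4,0,0,0,0]
    - [1,-33,-9.4,0,0,0,0]
    - [1,-33,-9.4,0,0,0,0]
    - [1,-33,-9.4,0,0,0,0]
    - [1,-33,-9.4,0,0,0,0]
    - [1,-33,-9.4,0,0,0,0]

```text
time: 1.7
tool_pos: [658.6, 218.1, 230.6]
tcp_rot: [-180.0, -0.1, 158.0]
ft_force: [0.9, 0.1, -0.9]
finger_gap: 85.3
grip_force: 0.0
```

>>> apply_moves:
  steps:
    - [1,0,0,6,0,0,1]
    - [1,0,0,6,0,0,1]
    - [1,0,0,6,0,0,1]
    - [1,0,0,6,0,0,1]
    - [1,0,0,6,0,0,1]
    - [1,0,0,6,0,0,1]
    - [1,0,0,6,0,0,1]
    - [1,0,0,6,0,0,1]

```text
time: 2.5
tool_pos: [657.5, 219.1, 182.2]
tcp_rot: [-179.9, -0.0, 117.8]
ft_force: [0.1, 0.3, 0.3]
finger_gap: 85.4
grip_force: 0.0
```

>>> apply_moves:
  steps:
    - [1,0,0,6,0,0,1]
    - [1,0,0,6,0,0,1]
    - [1,0,0,6,0,0,1]
    - [1,0,0,6,0,0,1]
    - [1,0,0,6,0,0,1]
    - [1,0,0,6,0,0,1]
    - [1,0,0,6,0,0,1]
    - [1,0,0,6,0,0,1]

```text
time: 3.3
tool_pos: [657.5, 219.1, 134.3]
tcp_rot: [-179.9, 0.0, 77.8]
ft_force: [-0.1, 1.2, 0.1]
finger_gap: 85.7
grip_force: 0.0
```

>>> apply_moves:
  steps:
    - [1,0,0,6,0,0,1]
    - [1,0,0,6,0,0,1]
    - [1,0,0,6,0,0,1]
    - [1,0,0,6,0,0,1]
    - [1,0,0,6,0,0,1]
    - [1,0,0,6,0,0,1]
    - [1,0,0,6,0,0,1]
    - [1,0,0,6,0,0,1]

```text
time: 4.1
tool_pos: [657.5, 219.1, 86.3]
tcp_rot: [-180.0, 0.1, 37.8]
ft_force: [0.1, -0.7, 0.3]
finger_gap: 85.7
grip_force: 0.0
```

>>> apply_moves:
  steps:
    - [1,0,0,6,0,0,1]
    - [1,0,0,6,0,0,1]
    - [1,0,0,6,0,0,1]
    - [1,0,0,6,0,0,0.8]
    - [1,0,0,0,0,0,0]
    - [1,0,0,0,0,0,0]
    - [1,0,0,0,0,0,0]
    - [1,0,0,0,0,0,0]

```text
time: 4.9
tool_pos: [658.2, 219.3, 63.8]
tcp_rot: [180.0, -0.0, 19.1]
ft_force: [-0.2, -0.1, 0.1]
finger_gap: 85.4
grip_force: 0.0
```

>>> apply_moves:
  steps:
    - [1,0,0,12,0,0,0]
    - [1,0,0,12,0,0,0]
    - [1,0,0,12,0,0,0]
    - [1,0,0,10,0,0,0]
    - [1,0,0,8,0,0,0]
    - [1,0,0,6,0,0,0]
    - [1,0,0,0,0,0,0]
    - [0.2,0,0,0,0,0,0]

```text
time: 5.7
tool_pos: [658.1, 219.2, 3.5]
tcp_rot: [180.0, -0.0, 19.0]
ft_force: [0.3, 0.1, 0.6]
finger_gap: 72.9
grip_force: 0.0
```

>>> apply_moves:
  steps:
    - [0,0,0,0,0,0,0]
    - [-0.2,0,0,0,0,0,0]
    - [-0.4,0,0,0,0,0,0]
    - [-0.6,0,0,0,0,0,0]
    - [-1,0,0,0,0,0,0]
    - [-1,0,0,0,0,0,0]
    - [-1,0,0,0,0,0,0]
    - [-1,0,0,0,0,0,0]

```text
time: 6.5
tool_pos: [658.3, 219.3, 3.9]
tcp_rot: [180.0, -0.1, 19.0]
ft_force: [-1.2, -0.7, 5.6]
finger_gap: 15.0
grip_force: 68.6
```

Run:
```python
from bench import r
print({k:v for k,v in r.sense().items() if k in("joint_pos","tool_pos","ft_force","finger_gap","grip_force")})
```

```text
{'joint_pos': array([ 1.41911590e+01,  3.26815182e+01,  7.88046746e+01, -1.30228657e-03,
        6.84634183e+01,  8.51822358e+01]), 'tool_pos': array([658.33470638, 219.27989331,   3.94922095]), 'ft_force': array([-1.24114666, -0.73352456,  5.57833614]), 'grip_force': 68.60721230506897, 'finger_gap': 15.031899758492802}
```

>>> apply_moves:
  steps:
    - [-1,0,0,-5,0,0,0]
    - [-1,0,0,-10,0,0,0]
    - [-1,0,0,-20,0,0,0]
    - [-1,0,0,-25,0,0,0]
    - [-1,0,0,-30,0,0,0]
    - [-1,0,0,-25,0,0,0]
    - [-1,0,0,-15,0,0,0]
    - [-1,0,0,-10,0,0,0]

```text
time: 7.3
tool_pos: [658.5, 219.4, 145.3]
tcp_rot: [180.0, -0.1, 19.0]
ft_force: [0.2, 0.3, -0.4]
finger_gap: 14.9
grip_force: 68.4
```

>>> apply_moves:
  steps:
    - [-1,0,0,0,0,0,-0.4]
    - [-1,0,0,0,0,0,-0.8]
    - [-1,0,0,0,0,0,-1]
    - [-1,0,0,0,0,0,-1]
    - [-1,0,0,0,0,0,-1]
    - [-1,0,0,0,0,0,-1]
    - [-1,0,0,0,0,0,-1]
    - [-1,0,0,0,0,0,-1]

```text
time: 8.1
tool_pos: [657.1, 219.0, 141.8]
tcp_rot: [-179.9, 0.1, 55.2]
ft_force: [-0.4, -0.0, 0.3]
finger_gap: 15.2
grip_force: 68.4
```

>>> apply_moves:
  steps:
    - [-1,0,0,0,0,0,-1]
    - [-1,0,0,0,0,0,-1]
    - [-1,0,0,0,0,0,-1]
    - [-1,0,0,0,0,0,-0.56]
    - [-1,0,0,0,0,0,0]
    - [-1,0,0,0,0,0,0]
    - [-1,0,0,0,0,0,0]
    - [-1,0,0,0,0,0,0]

```text
time: 8.9
tool_pos: [657.8, 219.2, 143.1]
tcp_rot: [-180.0, 0.0, 72.8]
ft_force: [0.3, 0.3, -0.7]
finger_gap: 14.9
grip_force: 68.4
```

```bash
cat > look.py <<'E'
import sys
from bench import r
from h import *
n=sys.argv[1]
S=[r.snapshot("scene"),r.snapshot("top")]
for nm,s in zip(("scene","top"),S): np.savez(f"{nm}{n}.npz",**s)
st=r.sense(); print(st["time"],st["tool_pos"].round(1),st["tcp_rot"].round(2),st["ft_force"].round(1),st["finger_gap"],st["grip_force"])
cv2.imwrite(f"pics/l{n}.png",np.vstack([s["color"][60:340,100:580] for s in S]))
E
python3 look.py 1
```

```text
9.0 [657.9 219.2 143.2] [-180.      0.     72.78] [ 0.1  0.7 -1. ] 14.93957824458898 68.42857360839844
```

View pics/l1.png

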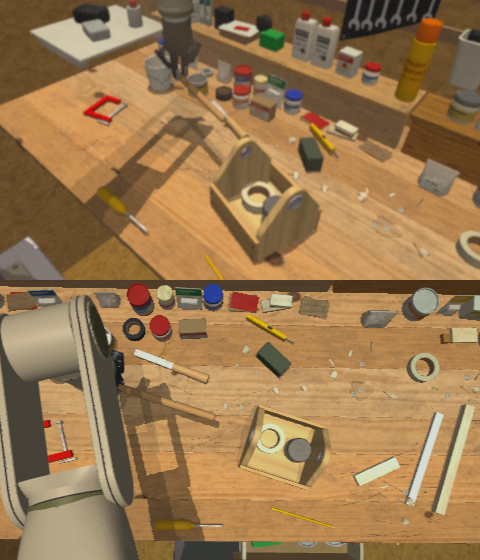

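The dowel is held by its end, pointing at the tote: about (225,170)–(315,198) in the full top image and (285,140)–(345,190) in scene. I'll measure its line in 3D.

```bash
cat > dow.py <<'E'
import sys
from h import *
n=sys.argv[1]; tcp=np.array([float(a) for a in sys.argv[2:5]])
psi=np.radians(72.8); u=np.array([np.cos(psi),np.sin(psi)]); w=np.array([u[1],-u[0]])
for nm in("top","scene"):
    s=dict(np.load(f"{nm}{n}.npz")); f=cloud(s).reshape(-1,3); d=f-tcp
    a=d[:,:2]@u; b=d[:,:2]@w
    m=(a<-30)&(a>-260)&(abs(b)<30)&(abs(d[:,2])<40)
    cam=s["T"][:3,3]
    g=np.c_[a,b,d[:,2]][m]; print(nm,len(g),"a",np.percentile(g[:,0],[0,1,99]).round(1))
    # axis estimate: visible surface points -> add radius along view dir away from camera, perpendicular to the dowel
    v=tcp+np.array([-120*u[0],-120*u[1],0])-cam; vl=np.array([v[:2]@u,v[:2]@w,v[2]]); vl[0]=0; vl/=np.linalg.norm(vl)
    g=g+vl*9*0.8
    for k,l in((1,"lat"),(2,"z")):
        p=np.polyfit(g[:,0],g[:,k],1); q=np.abs(g[:,k]-np.polyval(p,g[:,0]))<8; p=np.polyfit(g[q,0],g[q,k],1)
        print(l,"at grip",np.polyval(p,0).round(1),"tip",np.polyval(p,-234).round(1),"slope deg",np.degrees(np.arctan(p[0])).round(2))
E
python3 dow.py 1 657.9 219.2 143.2
```

```text
top 683 a [-232.1 -229.7  -31.7]
lat at grip -1.2 tip 0.8 slope deg -0.49
z at grip 4.5 tip 3.6 slope deg 0.22
scene 410 a [-234.9 -233.1  -32.5]
lat at grip -2.6 tip -0.0 slope deg -0.62
z at grip 5.1 tip 2.5 slope deg 0.64
```

>>> apply_moves:
  steps:
    - [-1,-5,-1,2,0,0,0]
    - [-1,-10,-1,2,0,0,0]
    - [-1,-15,-2,2,0,0,0]
    - [-1,-15,-2,2,0,0,0]
    - [-1,-15,-1.7,2,0,0,0]
    - [-1,-10,-1,2,0,0,0]
    - [-1,-5,0,1,0,0,0]
    - [-1,0,0,0,0,-0.08,0.1]

```text
time: 9.8
tool_pos: [627.2, 149.2, 130.1]
tcp_rot: [-180.0, 0.4, 72.2]
ft_force: [-0.3, 0.2, -0.0]
finger_gap: 15.2
grip_force: 68.4
```

>>> apply_moves:
  steps:
    - [-1,0,0,0,0,0,0]
    - [-1,0,0,0,0,0,0]
    - [-1,0,0,0,0,0,0]
    - [-1,0,0,0,0,0,0]
    - [-1,0,0,0,0,0,0]
    - [-1,0,0,0,0,0,0]
    - [-1,0,0,0,0,0,0]
    - [-1,0,0,0,0,0,0]

```text
time: 10.6
tool_pos: [627.4, 150.1, 130.3]
tcp_rot: [-180.0, 0.4, 72.3]
ft_force: [-0.1, 0.5, -1.1]
finger_gap: 15.2
grip_force: 68.4
```

```bash
python3 look.py 2
python3 - <<'E'
from h import *
s=dict(np.load("scene2.npz"));t=dict(np.load("top2.npz"))
psi=np.radians(72.8); u=np.array([np.cos(psi),np.sin(psi)]); w=np.array([u[1],-u[0]]); C=np.array([524.8,-175.5])
for nm,S in(("top",t),("scene",s)):
    f=cloud(S).reshape(-1,3); d=f[:,:2]-C; a=d@u;b=d@w
    v=np.array([*(C+150*u),135])-S["T"][:3,3]; vl=np.array([0,v[:2]@w,v[2]]); vl/=np.linalg.norm(vl)
    m=(a>98)&(a<300)&(abs(b)<30)&(abs(f[:,2]-135)<30); g=np.c_[a,b,f[:,2]][m]+vl*7.2
    print(nm,len(g),"tip a",np.percentile(g[:,0],[0,1]).round(1))
    for k in(1,2):
        p=np.polyfit(g[:,0],g[:,k],1); print("at tip",np.polyval(p,108).round(1),"at 330",np.polyval(p,330).round(1))
    for sg in(1,-1):
        h=(abs(sg*a-82.5)<14)&(abs(b)<45)&(f[:,2]>140)&(f[:,2]<172)
        print(" head",sg,"lat mean",b[h].mean().round(2),"range mid",np.percentile(b[h],[1,99]).round(1))
I=[cv2.resize(t["color"][160:260,285:435],None,fx=3,fy=3,interpolation=2),cv2.resize(s["color"][150:300,285:435],(450,450),interpolation=2)]
cv2.imwrite("pics/c2.png",np.vstack([I[0],I[1][:300]]))
E
```

```text
10.7 [627.5 150.1 130.3] [179.99   0.4   72.31] [-0.2  0.8 -0.4] 15.484206680564894 68.43039035797119
top 633 tip a [109.1 111.9]
at tip 0.5 at 330 1.2
at tip 135.5 at 330 135.0
 head 1 lat mean -0.41 range mid [-31.8  33.3]
 head -1 lat mean 0.02 range mid [-31.5  33. ]
scene 428 tip a [108.4 110.4]
at tip 0.1 at 330 -0.1
at tip 135.0 at 330 134.4
 head 1 lat mean -6.44 range mid [-32.8  26.5]
 head -1 lat mean -7.19 range mid [-31.8  26.1]
```

View pics/c2.png

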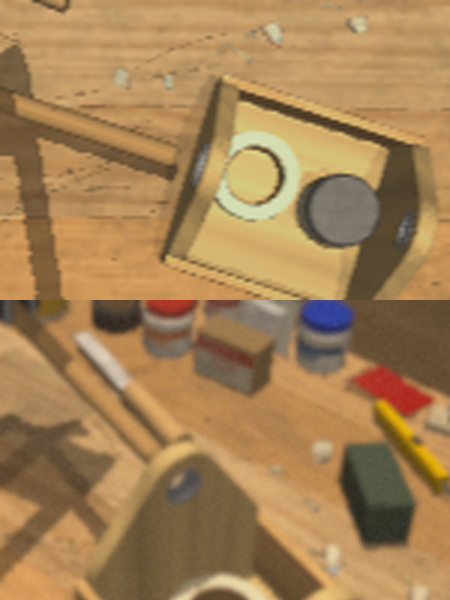

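The dowel tip at (175,158) in the top crop points squarely at the bush at (202,162). Alignment is within about 1 mm in both views, so I start the insertion.

>>> apply_moves:
  steps:
    - [-1,-4,0.04,0.03,0,0,0]
    - [-1,-6,0.05,0.04,0,0,0]
    - [-1,-6,0.05,0.04,0,0,0]
    - [-1,-6,0.05,0.04,0,0,0]
    - [-1,-6,0.05,0.04,0,0,0]
    - [-1,-6,0.05,0.04,0,0,0]
    - [-1,-6,0.05,0.04,0,0,0]
    - [-1,-4,0.04,0.03,0,0,0]

```text
time: 11.5
tool_pos: [614.3, 107.4, 130.3]
tcp_rot: [180.0, 0.4, 72.3]
ft_force: [-0.4, -0.1, 0.5]
finger_gap: 15.0
grip_force: 68.4
```

```bash
python3 -c "
from bench import r
s=r.sense();print(s['tool_pos'],s['ft_force'],s['wrist_torque'])"
```

```text
[614.27795966 107.4333712  130.31836499] [-0.39100732 -0.1366341   0.5477836 ] [ 0.07487483  0.00948493 -0.03357963]
```

>>> apply_moves:
  steps:
    - [-1,-6,0.05,0.04,0,0,0]
    - [-1,-8,0.07,0.06,0,0,0]
    - [-1,-8,0.07,0.06,0,0,0]
    - [-1,-8,0.07,0.06,0,0,0]
    - [-1,-8,0.07,0.06,0,0,0]
    - [-1,-8,0.07,0.06,0,0,0]
    - [-1,-8,0.07,0.06,0,0,0]
    - [-1,-8,0.07,0.06,0,0,0]

```text
time: 12.3
tool_pos: [595.9, 48.2, 130.3]
tcp_rot: [180.0, 0.4, 72.3]
ft_force: [-0.9, 0.4, 0.2]
finger_gap: 15.1
grip_force: 68.4
```

>>> apply_moves:
  steps:
    - [-1,-8,0.07,0.06,0,0,0]
    - [-1,-8,0.07,0.06,0,0,0]
    - [-1,-8,0.07,0.06,0,0,0]
    - [-1,-8,0.07,0.06,0,0,0]
    - [-1,-8,0.07,0.06,0,0,0]
    - [-1,-8,0.07,0.06,0,0,0]
    - [-1,-6,0.05,0.04,0,0,0]
    - [-1,0,0,0,0,0,0]

```text
time: 13.1
tool_pos: [580.0, -3.6, 130.2]
tcp_rot: [180.0, 0.4, 72.3]
ft_force: [-1.0, -0.4, -0.8]
finger_gap: 15.5
grip_force: 68.4
```

```bash
python3 look.py 3
python3 - <<'E'
from h import *
s=dict(np.load("scene3.npz"));t=dict(np.load("top3.npz"))
I=[cv2.resize(t["color"][160:260,285:435],None,fx=3,fy=3,interpolation=2),cv2.resize(s["color"][180:330,285:435],(450,450),interpolation=2)]
cv2.imwrite("pics/c3.png",np.vstack([I[0],I[1][:300]]))
psi=np.radians(72.8); u=np.array([np.cos(psi),np.sin(psi)]); w=np.array([u[1],-u[0]]); C=np.array([524.8,-175.5])
f=cloud(t).reshape(-1,3); d=f[:,:2]-C; a=d@u;b=d@w
m=(abs(a)<70)&(abs(b)<25)&(f[:,2]>110)&(f[:,2]<160); print("tip",np.percentile(a[m],[0,1]), np.polyval(np.polyfit(a[m],b[m],1),[-70,70]),np.polyval(np.polyfit(a[m],f[m,2]-7.2,1),[-70,70]))
al=f[(abs(a)<130)&(abs(b)<110)&(f[:,2]>30)&(f[:,2]<100)];print(cv2.minAreaRect(al[:,:2].astype(np.float32)))
E
```

```text
13.2 [580.2  -2.8 130.3] [180.     0.39  72.29] [ 1.2 -0.3 -0.8] 14.838662711950818 68.4312629699707
tip [-50.22657979 -48.07323556] [-0.37214889  0.65484327] [135.41656446 135.98408983]
((525.5560302734375, -176.32142639160156), (179.13589477539062, 167.85647583007812), 72.5850830078125)
```

View pics/c3.png

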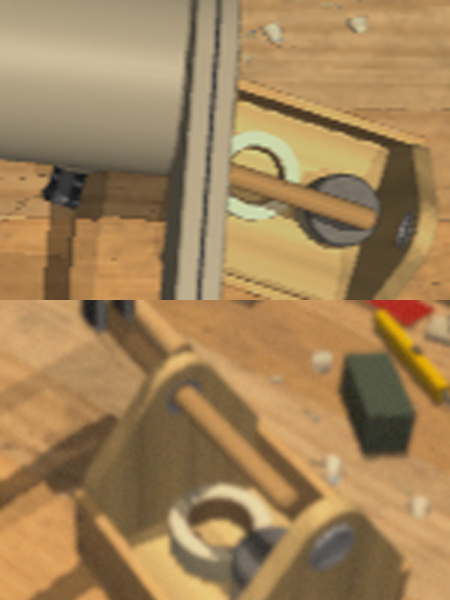

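The dowel is through the first hole and points at the second bush, at (405,228) in the top crop and (330,545) in the lower one. The tote hasn't moved, so I continue 72 mm.

>>> apply_moves:
  steps:
    - [-1,-5,0.04,0.03,0,0,0]
    - [-1,-5,0.04,0.03,0,0,0]
    - [-1,-5,0.04,0.03,0,0,0]
    - [-1,-5,0.04,0.03,0,0,0]
    - [-1,-5,0.04,0.03,0,0,0]
    - [-1,-5,0.04,0.03,0,0,0]
    - [-1,-5,0.04,0.03,0,0,0]
    - [-1,-5,0.04,0.03,0,0,0]

```text
time: 14.0
tool_pos: [568.2, -41.4, 130.3]
tcp_rot: [180.0, 0.4, 72.3]
ft_force: [-0.1, -0.6, -0.7]
finger_gap: 15.1
grip_force: 68.4
```

```bash
python3 -c "
from bench import r
s=r.sense();print(s['tool_pos'],s['ft_force'],s['wrist_torque'])"
```

```text
[568.15567885 -41.37865866 130.30603068] [-0.11380248 -0.56991282 -0.73159789] [0.09609868 0.01819737 0.03048809]
```

>>> apply_moves:
  steps:
    - [-1,-5,0.04,0.03,0,0,0]
    - [-1,-5,0.04,0.03,0,0,0]
    - [-1,-5,0.04,0.03,0,0,0]
    - [-1,-5,0.04,0.03,0,0,0]
    - [-1,-5,0.04,0.03,0,0,0]
    - [-1,-4,0.04,0.03,0,0,0]
    - [-1,-3,0.04,0.03,0,0,0]
    - [-1,0,0,0,0,0,0]

```text
time: 14.8
tool_pos: [558.7, -71.9, 130.3]
tcp_rot: [180.0, 0.4, 72.3]
ft_force: [0.6, -1.1, 0.2]
finger_gap: 14.9
grip_force: 68.4
```

```bash
python3 look.py 4
python3 - <<'E'
from h import *
s=dict(np.load("scene4.npz"));t=dict(np.load("top4.npz"))
I=[cv2.resize(t["color"][160:260,285:435],None,fx=3,fy=3,interpolation=2),cv2.resize(s["color"][180:330,285:435],(450,450),interpolation=2)]
cv2.imwrite("pics/c4.png",np.vstack(I))
psi=np.radians(72.8); u=np.array([np.cos(psi),np.sin(psi)]); w=np.array([u[1],-u[0]]); C=np.array([524.8,-175.5])
for S in(s,t):
    f=cloud(S).reshape(-1,3); d=f[:,:2]-C; a=d@u;b=d@w
    m=(a<-96)&(a>-160)&(abs(b)<25)&(f[:,2]>115)&(f[:,2]<160); print("tip",m.sum(),np.percentile(a[m],[0,1,99]),b[m].mean(),f[m,2].mean())
E
```

```text
14.9 [558.9 -71.5 130.3] [180.     0.39  72.3 ] [ 0.3 -0.4 -0.1] 14.981078136793766 68.43111276626587
tip 158 [-124.05503957 -123.82331944  -96.47343266] -3.276794210696199 140.16647363692044
tip 82 [-122.3098391  -121.89727239  -96.88239681] 0.18353887560251347 142.95435717109243
```

View pics/c4.png

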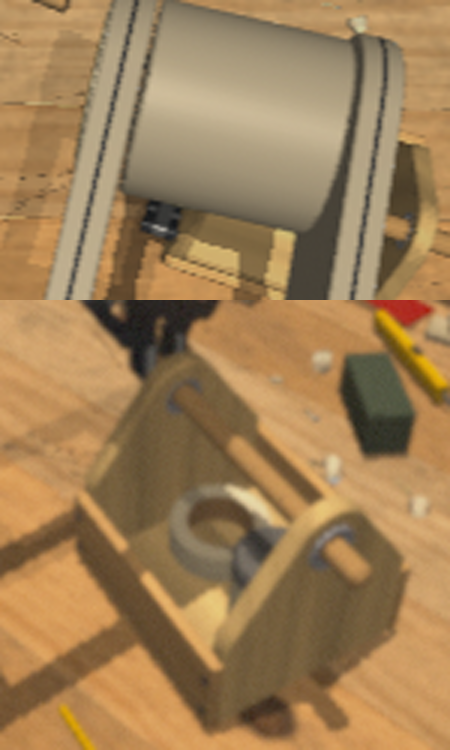

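Both ends now stick out evenly: the far end at (350,560) lies 124–125 mm from the centre, and there is no contact force. Next I release, go up and regrip in the middle. I first estimate the load's centre from jar and tape.

Run:
```python
from h import *
t=dict(np.load("top0.npz")); P=cloud(t); psi=np.radians(72.8); u=np.array([np.cos(psi),np.sin(psi)]); w=np.array([u[1],-u[0]]); C=np.array([524.8,-175.5])
d=P[...,:2]-C; a=d@u;b=d@w; z=P[...,2]; ins=(abs(a)<73)&(abs(b)<76)
for n,lo,hi in(("jar",66,80),("tape",28,42)):
    m=ins&(z>lo)&(z<hi)&(abs(b)<60); k,l,st,ce=cv2.connectedComponentsWithStats(m.astype(np.uint8)); i=1+st[1:,4].argmax(); m=l==i
    print(n,m.sum(),[(np.percentile(q[m],1)+np.percentile(q[m],99))/2 for q in(a,b)],[np.ptp(q[m]) for q in(a,b)])
```

```text
jar 472 [np.float64(-39.06984388211308), np.float64(5.2565051975508315)] [np.float64(60.786466956774824), np.float64(59.96099506975946)]
tape 349 [np.float64(29.40567352202376), np.float64(13.340727035272064)] [np.float64(66.47549788538231), np.float64(75.61784948511885)]
```

>>> apply_moves:
  steps:
    - [-0.5,0,0,0,0,0,0]
    - [-0.4,0,0,0,0,0,0]
    - [-0.3,0,0,0,0,0,0]
    - [-0.2,0,0,0,0,0,0]
    - [0,0,0,0,0,0,0]
    - [0,0,0,0,0,0,0]
    - [0,0,0,0,0,0,0]
    - [0,0,0,-5,0,0,0]

```text
time: 15.7
tool_pos: [558.3, -71.3, 134.7]
tcp_rot: [-179.9, 0.4, 72.3]
ft_force: [0.2, -0.5, -0.2]
finger_gap: 42.5
grip_force: 0.0
```

>>> apply_moves:
  steps:
    - [0,0,0,-10,0,0,0]
    - [0,0,0,-15,0,0,0]
    - [0,0,0,-15,0,0,0]
    - [0,0,0,-15,0,0,0]
    - [0.5,0,0,-15,0,0,0]
    - [0.5,0,0,-10,0,0,0]
    - [0.5,0,0,0,0,0.08,-0.1]
    - [0.5,0,0,0,0,0,0]

```text
time: 16.5
tool_pos: [559.0, -71.1, 215.2]
tcp_rot: [180.0, -0.0, 72.8]
ft_force: [-0.3, -0.1, 0.1]
finger_gap: 63.8
grip_force: 0.0
```

>>> apply_moves:
  steps:
    - [0.5,-8,-0.3,0,0,0,0]
    - [0.5,-16,-0.3,0,0,0,0]
    - [0.5,-20,-0.3,0,0,0,0]
    - [0.5,-20,-0.3,0,0,0,0]
    - [0.5,-20,-0.3,0,0,0,0]
    - [0.5,-16,-0.3,0,0,0,0]
    - [0.5,-8,0,0,0,0,0]
    - [0.5,-3,0,0,0,0,0]

```text
time: 17.3
tool_pos: [524.0, -177.5, 215.0]
tcp_rot: [-180.0, -0.0, 72.7]
ft_force: [-0.4, 0.2, 0.9]
finger_gap: 64.1
grip_force: 0.0
```

```bash
python3 look.py 5
python3 - <<'E'
from h import *
s=dict(np.load("scene5.npz"))
psi=np.radians(72.8); u=np.array([np.cos(psi),np.sin(psi)]); w=np.array([u[1],-u[0]]); C=np.array([524.8,-175.5])
for S in(s,dict(np.load("top5.npz"))):
    f=cloud(S).reshape(-1,3); d=f[:,:2]-C; a=d@u;b=d@w
    m=(abs(a)<150)&(abs(b)<15)&(f[:,2]>120)&(f[:,2]<150); m&=abs(abs(a)-83)>14
    if m.sum()>20: print(m.sum(),"a",np.percentile(a[m],[0,1,99,100]).round(1),"b",b[m].mean(),"z",np.polyval(np.polyfit(a[m],f[m,2],1),[-60,60]))
cv2.imwrite("pics/c5.png",cv2.resize(s["color"][130:330,260:460],(600,600),interpolation=2))
E
```

```text
17.4 [ 524.4 -176.7  215.2] [-1.7999e+02 -1.0000e-02  7.2780e+01] [-0.7  0.4  0.2] 63.92396141126037 0.0
668 a [-123.4 -122.5  119.4  123.7] b -3.5997247005005066 z [137.62745491 138.15005647]
346 a [ -9.8  -7.2 125.4 126.9] b 0.13571423949213934 z [140.19855419 139.94502832]
```

View pics/c5.png

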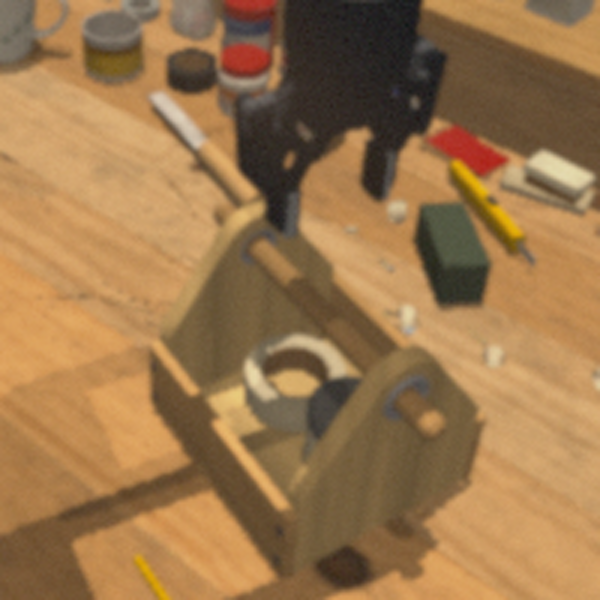

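The handle lies in both holes, sticking out at (430,415) and behind the far board at (235,210). The gripper is above the middle, so I descend and grip.

>>> apply_moves:
  steps:
    - [0.5,0,0,12,0,0,0]
    - [0.5,0,0,20,0,0,0]
    - [0.5,0,0,20,0,0,0]
    - [0.5,0,0,18,0,0,0]
    - [0.5,0,0,15,0,0,0]
    - [0.5,0,0,10,0,0,0]
    - [0.5,0,0,6,0,0,0]
    - [0.2,0,0,0,0,0,0]
  squeeze: 80

```text
time: 18.2
tool_pos: [524.2, -176.1, 113.5]
tcp_rot: [-179.9, -0.0, 72.8]
ft_force: [0.2, -0.4, -0.2]
finger_gap: 52.1
grip_force: 0.0
```

>>> apply_moves:
  steps:
    - [0,0,0,0,0,0,0]
    - [-0.2,0,0,0,0,0,0]
    - [-0.3,0,0,0,0,0,0]
    - [-0.4,0,0,0,0,0,0]
    - [-0.5,0,0,0,0,0,0]
    - [-0.6,0,0,0,0,0,0]
    - [-1,0,0,0,0,0,0]
    - [-1,0,0,0,0,0,0]

```text
time: 19.0
tool_pos: [524.9, -176.6, 114.8]
tcp_rot: [179.9, 0.0, 72.8]
ft_force: [1.4, -0.5, 3.9]
finger_gap: 15.7
grip_force: 77.9
```

>>> apply_moves:
  steps:
    - [-1,0,0,0,0,0,0]
    - [-1,0,0,-0.5,0,0,0]
    - [-1,0,0,-0.5,0,0,0]
    - [-1,0,0,-1,0,0,0]
    - [-1,0,0,-1,0,0,0]
    - [-1,0,0,-1,0,0,0]
    - [-1,0,0,-1,0,0,0]
    - [-1,0,0,-1,0,0,0]

```text
time: 19.8
tool_pos: [523.6, -176.1, 119.2]
tcp_rot: [-179.9, -0.0, 72.8]
ft_force: [-0.1, -0.3, -7.4]
finger_gap: 15.9
grip_force: 78.0
```

```bash
python3 -c "
from bench import r
s=r.sense();print(s['tool_pos'],s['ft_force'],s['wrist_torque'])"
```

```text
[ 523.55300571 -176.06570015  119.19104124] [-0.1183373  -0.27647095 -7.43979007] [ 0.00915203 -0.01130719 -0.08676454]
```

>>> apply_moves:
  steps:
    - [-1,0,0,-1,0,0,0]
    - [-1,0,0,-1.5,0,0,0]
    - [-1,0,0,-2,0,0,0]
    - [-1,0,0,-2.5,0,0,0]
    - [-1,0,0,-3,0,0,0]
    - [-1,0,0,-3,0,0,0]
    - [-1,0,0,-3,0,0,0]
    - [-1,0,0,-3,0,0,0]

```text
time: 20.6
tool_pos: [524.6, -176.5, 139.7]
tcp_rot: [180.0, 0.0, 72.8]
ft_force: [1.1, 0.1, -7.1]
finger_gap: 15.2
grip_force: 78.1
```

>>> apply_moves:
  steps:
    - [-1,0,0,-3,0,0,0]
    - [-1,0,0,-3,0,0,0]
    - [-1,0,0,-3,0,0,0]
    - [-1,0,0,-3,0,0,0]
    - [-1,0,0,-3,0,0,0]
    - [-1,0,0,-3,0,0,0]
    - [-1,0,0,-3,0,0,0]
    - [-1,0,0,-3,0,0,0]

```text
time: 21.4
tool_pos: [524.5, -176.4, 163.5]
tcp_rot: [-180.0, -0.0, 72.8]
ft_force: [0.3, 0.1, -7.5]
finger_gap: 15.9
grip_force: 78.1
```

>>> apply_moves:
  steps:
    - [-1,0,0,-3,0,0,0]
    - [-1,0,0,-3,0,0,0]
    - [-1,0,0,-3,0,0,0]
    - [-1,0,0,-3,0,0,0]
    - [-1,0,0,-3,0,0,0]
    - [-1,0,0,-3,0,0,0]
    - [-1,0,0,-3,0,0,0]
    - [-1,0,0,-3,0,0,0]

```text
time: 22.2
tool_pos: [524.5, -176.5, 187.5]
tcp_rot: [-180.0, -0.0, 72.8]
ft_force: [0.6, 0.2, -7.1]
finger_gap: 15.6
grip_force: 78.1
```

>>> apply_moves:
  steps:
    - [-1,0,0,-3,0,0,0]
    - [-1,0,0,-3,0,0,0]
    - [-1,0,0,-2.5,0,0,0]
    - [-1,0,0,-2,0,0,0]
    - [-1,0,0,-1.5,0,0,0]
    - [-1,0,0,-1,0,0,0]
    - [-1,0,0,-0.5,0,0,0]
    - [-1,0,0,0,0,0,0]

```text
time: 23.0
tool_pos: [524.5, -176.5, 200.8]
tcp_rot: [-180.0, 0.0, 72.8]
ft_force: [-0.2, 0.3, -7.7]
finger_gap: 15.7
grip_force: 78.1
```

>>> apply_moves:
  steps:
    - [-1,0,0,0,0,0,0]
    - [-1,0,0,0,0,0,0]
    - [-1,0,0,0,0,0,0]
    - [-1,0,0,0,0,0,0]
    - [-1,0,0,0,0,0,0]
    - [-1,0,0,0,0,0,0]
    - [-1,0,0,0,0,0,0]
    - [-1,0,0,0,0,0,0]

```text
time: 23.8
tool_pos: [524.5, -176.5, 200.8]
tcp_rot: [180.0, 0.0, 72.8]
ft_force: [0.0, 1.5, -7.6]
finger_gap: 15.4
grip_force: 78.1
```

```bash
python3 look.py 6
python3 - <<'E'
from h import *
s=dict(np.load("scene6.npz"))
psi=np.radians(72.8); u=np.array([np.cos(psi),np.sin(psi)]); w=np.array([u[1],-u[0]]); C=np.array([524.5,-176])
f=cloud(s).reshape(-1,3); d=f[:,:2]-C; a=d@u;b=d@w
m=(abs(a)<160)&(abs(b)<12)&(f[:,2]>205)&(f[:,2]<235); print("dowel ends",np.percentile(a[m],[0,1,99,100]).round(1),np.polyval(np.polyfit(a[m],f[m,2],1),[-100,100]))
for sg in(1,-1):
    h=(abs(sg*a-82)<14)&(abs(b)<40)&(f[:,2]>200); print("head top",sg,np.percentile(f[h,2],[90,97]))
    for sb in(1,-1):
        k=(abs(sg*a-40)<30)&(abs(sb*b-78)<12)&(f[:,2]>110)&(f[:,2]<175); print("rim",sg,sb,k.sum(),np.percentile(f[k,2],[90,97]) if k.sum() else 0)
k=(abs(a+91)<6)&(abs(b)<80)&(f[:,2]>50); print("bottom near board",np.percentile(f[k,2],[0,2]))
cv2.imwrite("pics/c6.png",cv2.resize(s["color"][100:350,235:485],(600,600),interpolation=2))
E
```

```text
23.9 [ 524.5 -176.4  200.8] [-180.     -0.     72.81] [-0.2  1.1 -8.1] 15.554820051702604 78.07227373123169
dowel ends [-123.3 -122.1  121.1  123. ] [223.73637956 224.04143377]
head top 1 [245.32313307 246.39328026]
rim 1 1 53 [143.34229955 143.90354329]
rim 1 -1 223 [152.5305698  153.16886404]
head top -1 [565.93133892 571.22859167]
rim -1 1 0 0
rim -1 -1 300 [152.66378697 153.54047102]
bottom near board [77.70888937 85.78551083]
```

View pics/c6.png

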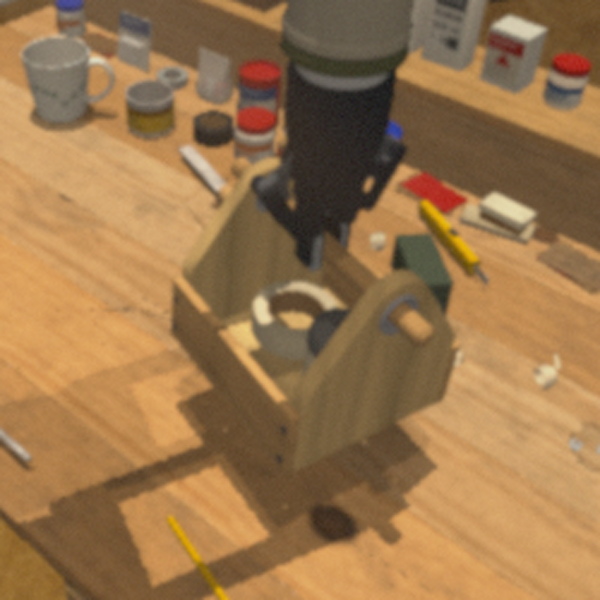

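The tote hangs about 80 mm up with jar and tape inside, and the handle sticks out at (410,320) and is level end to end. It rolls about 3.5° towards the tape side, so I turn the handle gently about its own axis to level it, then check again.

>>> apply_moves:
  steps:
    - [-1,0,0,0,-0.06,0,0]
    - [-1,0,0,0,-0.1,0,0]
    - [-1,0,0,0,-0.1,0,0]
    - [-1,0,0,0,-0.1,0,0]
    - [-1,0,0,0,-0.1,0,0]
    - [-1,0,0,0,-0.1,0,0]
    - [-1,0,0,0,-0.08,0,0]
    - [-1,0,0,0,-0.04,0,0]

```text
time: 24.7
tool_pos: [524.4, -176.4, 200.8]
tcp_rot: [176.6, 0.0, 72.8]
ft_force: [-0.3, 0.2, -7.7]
finger_gap: 15.4
grip_force: 78.1
```

>>> apply_moves:
  steps:
    - [-1,0,0,0,0,0,0]
    - [-1,0,0,0,0,0,0]
    - [-1,0,0,0,0,0,0]
    - [-1,0,0,0,0,0,0]
    - [-1,0,0,0,0,0,0]
    - [-1,0,0,0,0,0,0]
    - [-1,0,0,0,0,0,0]
    - [-1,0,0,0,0,0,0]

```text
time: 25.5
tool_pos: [524.5, -176.5, 200.8]
tcp_rot: [176.6, 0.0, 72.8]
ft_force: [0.5, -0.0, -6.7]
finger_gap: 15.9
grip_force: 78.1
```

```bash
cat > lev.py <<'E'
import sys
from h import *
s=dict(np.load(f"scene{sys.argv[1]}.npz"))
psi=np.radians(72.8); u=np.array([np.cos(psi),np.sin(psi)]); w=np.array([u[1],-u[0]]); C=np.array([524.5,-176])
f=cloud(s).reshape(-1,3); d=f[:,:2]-C; a=d@u;b=d@w
for sg in(1,-1):
    for sb in(1,-1):
        k=(abs(sg*a-40)<30)&(abs(sb*b-78)<12)&(f[:,2]>110)&(f[:,2]<175); print("rim",sg,sb,k.sum(),np.percentile(f[k,2],[90,97]) if k.sum() else 0)
E
python3 look.py 7; python3 lev.py 7; python3 lev.py 0 2>/dev/null
python3 - <<'E'
from h import *
E
```

```text
25.6 [ 524.5 -176.5  200.8] [176.6   -0.    72.81] [-0.1 -0.7 -8.1] 15.719672326514694 78.1200635433197
rim 1 1 55 [144.74510917 145.2163613 ]
rim 1 -1 210 [151.42836392 151.91649797]
rim -1 1 0 0
rim -1 -1 286 [151.16156072 151.94140633]
rim 1 1 0 0
rim 1 -1 0 0
rim -1 1 0 0
rim -1 -1 0 0
```

```bash
python3 look.py 8; python3 lev.py 8; python3 -c "
from bench import r
print(r.hand_in())"
```

```text
25.7 [ 524.5 -176.5  200.8] [176.6   -0.    72.81] [ 0.4 -0.2 -6.9] 15.688115612005477 78.12101125717163
rim 1 1 57 [144.96675998 145.2178503 ]
rim 1 -1 216 [151.17140795 152.03459655]
rim -1 1 0 0
rim -1 -1 281 [151.14967168 151.90478432]
the job is handed in; nothing more can be done
None
```

I slid the handle through both holes and handed the job in at about 26 s: the tote hangs about 8 cm up by the handle alone, steady, level end to end but tilted about 2.5° sideways, with the jar and tape still in it when last viewed.

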